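# Find the hidden catch of a battery lamp

## Task

The lamp's battery tray is locked by a hidden catch: one of the four identical flush square covers in the flat top of its base. Feel over the covers with the fingertips until you find the one that gives, press it all the way so that the battery tray springs out, then let go and leave the tray standing out. Do not pick up or shift any of the loose things around it.

Things in the scene. Friction and masses are not known exactly. Their poses are not given: they have to be found in the camera images.
- lamp: White battery desk lamp, fixed to the bench. Its base is a flat box 190 (x) x 250 (y) x 60 mm; origin at the centre of its underside, on the bench; z up. The flat top panel at z = 60 mm has four identical square covers 50 x 50 mm (in 53 mm openings), tops 2 mm below the panel, centres at lamp (x, y) = (34, -85), (-34, -85), (34, -17), (-34, -17) mm. The tray is in its -y side.
- cover_a (a point): Centre of the top of the cover at lamp (34, -85, 58) mm. Each cover is either a rigid blank or the catch; one of the four is the catch, another one each time, and they look alike.
- cover_b (a point): Centre of the top of the cover at lamp (-34, -85, 58) mm; blank or catch.
- cover_c (a point): Centre of the top of the cover at lamp (34, -17, 58) mm; blank or catch.
- cover_d (a point): Centre of the top of the cover at lamp (-34, -17, 58) mm; blank or catch.
- post (a point): Foot of the lamp's steel post (18 mm thick, on a 44 mm collar), at lamp (0, 92, 72) mm, on the collar. The post rises 200 mm, then bends over to the lamp's +y; its shade, 132 mm wide, hangs at lamp (0, 220), 250 to 375 mm above the bench. Part of the lamp, fixed.
- catch (a joint): Travel of the one live cover, straight down, m: 0 at rest, 0.006 fully pressed (top then 8 mm below the panel). About 2 N starts it, about 5 N takes it fully down; the tray is freed at about 5 mm. It springs back up when let go.
- tray (a joint): Travel of the battery tray out of the lamp base, m: 0 shut and latched, 0.045 fully out. Its front is a grey plate 124 mm wide, 38 mm high, in the lamp's -y side; freed, a spring drives it out towards the lamp's -y and it stays out.
- jar: Small glass jar with steel lid, 36 mm across, 42 mm high, standing loose on the lamp's top panel near the post; origin at the centre of its underside.
- mug: White mug, 76 mm across, 85 mm high, on the bench near the lamp; origin at the centre of its underside.
- screwdriver: Black-handled screwdriver lying on the bench beyond the lamp; origin at its underside, x along its length.
- carton: Cardboard bulb carton 62 x 62 x 100 mm, standing beyond the lamp; origin at the centre of its underside.
- shade: Loose glass lamp shade, a bell 120 mm across and 100 mm high, standing mouth down off the lamp's tray side; origin at the centre of its underside.
- can: Small steel can with paper label, 52 mm across, 75 mm high, near the lamp's tray side; origin at the centre of its underside.
- adaptor: Black plug adaptor block 70 x 50 x 35 mm lying in front of the lamp; origin at the centre of its underside.

How it is judged:
By the outcome, as a careful person would: the job done as asked, in the order asked, and still so for the second after the job is handed in, with the robot touching nothing.
It also fails if it takes over 48 s, if anything falls off the work surface, if the arm or the gripper's body presses on something with over 40 N, if the wrist force passes 120 N, or if a joint passes its speed limit or range.

## Robot

A 6-joint arm with a two-finger parallel gripper is mounted at the origin on the work surface. World frame = base frame: x ahead of the robot, y to its left, z up, the work surface at z = 0. Lengths are in mm, angles in rad, forces in N, time in s.
With the tool pointing down it reaches from about 300 to 775 mm from the base axis. Payload 14.6 kg.
Tool frame: the origin (TCP) lies midway between the tips of the shut fingers; the grasp point (between the pads) lies 19 mm behind it; x points along the fingers, z is the direction in which the jaws open and shut, and the axes are right-handed (so a half turn about x gives the same grasp; the last joint's range is limited). The gripper opens to 94 mm and grips with 3 to 60 N. Pads are 16 mm wide; open, the fingers measure 119 mm over their backs; the gripper's body (75 mm by 177 mm) begins 78 mm behind the grasp point.
Start: joints at [-0.067, 0.3, 1.521, -0, 1.321, -0.067], TCP at [549.99, -0.002, 205.446] pointing down, gripper open.
Joint ranges: [-3.03, 3.03], [-0.79, 2.21], [0.23, 2.52], [-1.04, 4.18], [0, 3.07], [-2.55, 2.55]. Speed limits (rad/s): [2.22, 2.22, 2.57, 3.14, 3.14, 3.14].

## Interface

Orientations are given as [roll, pitch, yaw] about the fixed x, y, z axes, in that order (R = Rz(yaw) Ry(pitch) Rx(roll)).
In Python, from cell import * gives the robot as it stands.
- The arm moves only by the tool play_rows, never from a script. Its argument "motion" is one flat list of numbers, 7 for each row, row after row: the turn, a rotation vector about the tool's x, y, z in rad, then the shift along the tool's x, y, z in m, then the closure, from -1 (fully open) to 1 (shut), so that 0 is half open. In form: [rx, ry, rz, x, y, z, fingers, rx, ry, rz, x, y, z, fingers, ...]. A call has 1 to 20 rows; each row shifts and turns the pose as measured when the row begins, along the tool's axes as they then stand; what a row does not reach is not made up. A row lasts 1/10 s, in which the tool goes at most 50 mm and 8.59 degrees, less where a joint would pass 70% of its speed; a pose out of reach is approached as far as the arm can. A call with a gripper value outside its range is refused whole. The fingers move at their own pace and stop on an object; "newtons" is the grip in N (left out, the last holds). Time passes only in rows, so rows that do not move let the fingers close. It gives the time, the measured TCP pose, the force and the opening at its end, in the units of the state.
- read_state(): the state, without advancing time (a new reading comes with each control period).
- camera(name): name is "scene" or "side" or "wrist"; returns (picture, depth): 480x640x3 uint8, blue, green, red; 480x640 float32, mm along the optical axis (not along the pixel's ray), 0 where there is no reading.
- camera_params(name): a dict with "fx", "fy", "cx", "cy" (pixels), "k1" (the pictures are not rectified: a ray, as slopes to the right and down, at radius r is drawn at 1 + k1 r^2 times it, then the intrinsics apply), "T" (4x4, takes a point from camera to world coordinates). Camera axes: x right, y down, z forward; pixel columns grow to the right and rows downward; lengths in mm; the calibration is good to about 2 mm. A picture is of the moment at which its call begins: read the wrist's pose just before it. camera_params takes no time and is no camera call; for the wrist camera it gives the pose at the moment of the call.
- sign_off(): hands the job in, once; it reports no verdict.
Trained networks look in the newest picture that a camera, given by its name, has taken for a name from the list of things; names that differ only in an ending like _2 or _b are one class to them, and where a whole thing is asked for, a point or a joint stands for the part that bears it (a point fixed in the world has none). Each returns a list of dicts, best first, with "conf" (0 to 1); they miss things now and then, are a little off and sometimes report something else, mostly with a low value. They report only what shows in the picture. A call takes as long as a camera call.
- masks_of(camera, name): "region" (480x640 bool, what is visible of it).
- place_of(camera, name): "at" ([x, y, z] in mm, in the coordinates of the camera as it stood for that picture, good to about 4 mm: a listed point, or the origin of a listed thing).
The state is a dict: "clock": time; "joints": joint angles; "qd": joint speeds; "effort": joint torques, N m; "eef_pos": TCP position; "eef_rot": TCP orientation; "wrist_force": force on the tool from outside, world axes, zero at the start; "moment": the same for the moment, N m; "finger_gap": finger opening in mm.
Only numpy, scipy, OpenCV 4.12 (cv2) and the standard library are available. Lean on these libraries where they do the work, as an engineer would, in place of code of your own. Each camera call takes 0.05 s, during which the arm holds its last target.

## Working session

There is one attempt and no reset: what is moved stays moved. The work goes in short steps, Python scripts to look and compute and a tool call to move; the robot and the scene stay as the last step left them, time stands still between calls to the robot, and variables do not carry over. Pictures are saved under pics/ and viewed, and the job is handed in when it is done.

Besides the shell and the picture viewer there is one more tool, called after ">>>" by a JSON object that holds its "api" and its "payload", one argument or row to a line. play_rows: Moves the arm, as the interface text tells. Its arguments: {"type":"object","properties":{"motion":{"type":"array","items":{"type":"number"}},"newtons":{"type":"number"}},"required":["motion"]}

```bash
ls; mkdir -p pics; python3 - <<'E'
from cell import *
import cv2,numpy as np
s=read_state();print(s)
for c in["scene","side"]:
    im,d=camera(c);cv2.imwrite(f"pics/{c}0.png",im);np.save(f"pics/{c}0.npy",d)
    p=camera_params(c);T=np.array(p["T"]);print(c,T.round(3).tolist(),p["fx"],p["k1"])
    for n in["lamp","cover_a","post","tray","jar","mug","can","shade","adaptor","carton","screwdriver"]:
        try:
            for r in place_of(c,n)[:5]:
                print(n,round(r["conf"],2),(T@np.r_[r["at"],1])[:3].round(0))
        except Exception as e: print(n,e)
print(read_state()["clock"])
E
```

```text
pics
{'clock': 0.0, 'joints': array([-6.65846800e-02,  3.00469350e-01,  1.52155961e+00,  6.26891131e-06,
        1.32071506e+00, -6.66026441e-02]), 'qd': array([-6.65555711e-04, -1.51735060e-03, -1.15402495e-03, -6.65584868e-04,
        3.60321575e-05, -2.53632335e-04]), 'effort': array([-1.53750298e-03, -5.31805658e+01, -3.52735734e+01,  7.07558286e-02,
        2.43994006e-02, -4.79655944e-05]), 'eef_pos': array([5.49741926e+02, 2.43492785e-02, 2.04896377e+02]), 'eef_rot': array([3.06971626, 1.56964494, 3.06973267]), 'wrist_force': array([ 0.11376369, -0.71735054,  0.15560881]), 'moment': array([ 0.02491698, -0.00523173,  0.00704916]), 'finger_gap': 93.77478842549816}
scene [[0.181, 0.747, -0.639, 1070.954], [0.983, -0.138, 0.117, -130.123], [-0.0, -0.65, -0.76, 670.91], [0.0, 0.0, 0.0, 1.0]] 451.1725909405789 -0.08216205599437142
lamp 0.78 [580.   9.  -1.]
cover_a 0.75 [546. -69.  59.]
cover_a 0.64 [618. -68.  57.]
cover_a 0.61 [548.  -0.  55.]
cover_a 0.57 [615.  -1.  57.]
post 0.64 [581. 112.  74.]
tray it knows: adaptor, can, carton, cover, jar, lamp, mug, post, screwdriver, sha
[... 309 characters left out ...]
0.205, 0.289, 277.753], [-0.354, -0.57, 0.741, -727.355], [0.013, -0.796, -0.606, 641.39], [0.0, 0.0, 0.0, 1.0]] 454.4547949338059 -0.040469754206848
lamp 0.79 [579.  20.   2.]
cover_a 0.9 [545.  -6.  60.]
cover_a 0.8 [612. -66.  62.]
cover_a 0.71 [553. -70.  59.]
cover_a 0.63 [612.  -2.  60.]
post 0.68 [579. 107.  73.]
post 0.38 [553. -70.  55.]
tray it knows: adaptor, can, carton, cover, jar, lamp, mug, post, screwdriver, shade
jar 0.64 [527.  66.  60.]
jar 0.44 [728. -43.   2.]
mug 0.57 [404.  79.  -2.]
can 0.78 [ 458. -160.   -3.]
shade 0.82 [ 657. -248.    2.]
adaptor 0.86 [430. -37.   2.]
adaptor 0.15 [ 657. -250.    2.]
carton 0.85 [722. 108.  -0.]
screwdriver 0.8 [726. -42.   2.]
1.1
```

View images.

View pics/scene0.png

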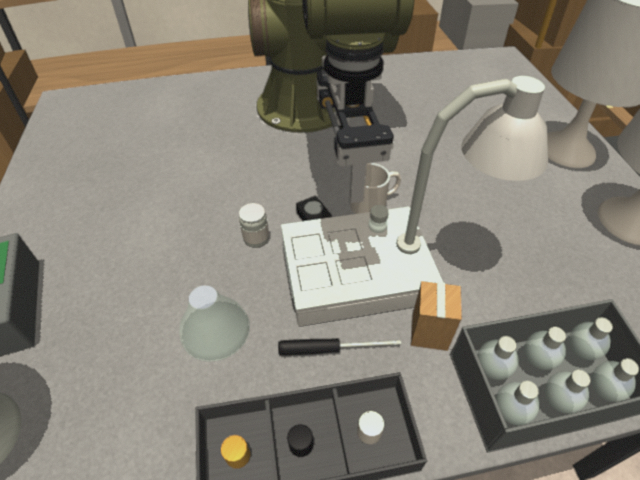

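View pics/side0.png

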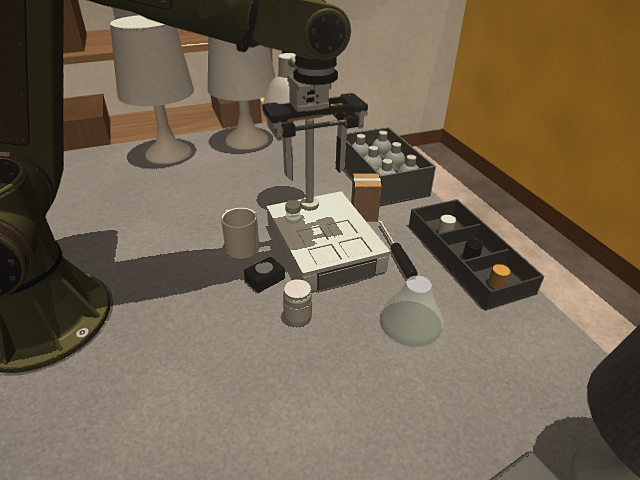

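```bash
python3 - <<'E'
from cell import *
import cv2,numpy as np
im,d=camera("wrist");cv2.imwrite("pics/wrist0.png",im);np.save("pics/wrist0.npy",d)
p=camera_params("wrist");T=np.array(p["T"]);print(T.round(3).tolist(),p["fx"],p["fy"],p["cx"],p["cy"],p["k1"])
for n in["cover_a"]:
    for r in place_of("wrist",n)[:5]:
        print(n,round(r["conf"],2),(T@np.r_[r["at"],1])[:3].round(1))
E
```

```text
[[1.0, 0.0, -0.001, 550.649], [-0.0, -0.972, -0.234, 67.633], [-0.001, 0.234, -0.972, 385.787], [0.0, 0.0, 0.0, 1.0]] 400.2075809791843 400.2075809791843 316.78817650987116 242.83050384720767 -0.02589964522084039
cover_a 0.71 [ 655.  -246.     1.4]
```

View pics/wrist0.png

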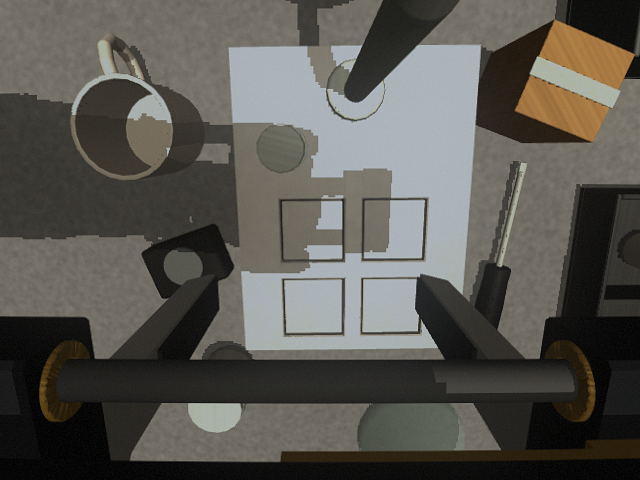

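```bash
python3 - <<'E'
from cell import *
import numpy as np
from scipy.spatial.transform import Rotation as R
s=read_state();M=R.from_euler('xyz',s["eef_rot"]).as_matrix();print(M.round(3),s["clock"])
E
```

```text
[[-0. -0.  1.]
 [ 0.  1.  0.]
 [-1.  0. -0.]] 1.2
```

```bash
python3 - <<'E'
from cell import *
import cv2,numpy as np
p=camera_params("wrist");T=np.array(p["T"]);d=np.load("pics/wrist0.npy")
K=np.array([[p["fx"],0,p["cx"]],[0,p["fy"],p["cy"]],[0,0,1]])
px={"d":(312.5,230),"c":(394.5,229.5),"b":(314,307),"a":(391,306),"TL":(229,47),"TR":(481,45),"BL":(246,350),"BR":(463,346)}
for k,v in px.items():
    u=cv2.undistortPoints(np.array([[v]],float),K,np.array([p["k1"],0,0,0.]))[0,0]
    r=T[:3,:3]@np.r_[u,1]
    o=T[:3,3];z=60;t=(z-o[2])/r[2]
    z_=d[int(v[1]),int(v[0])]
    print(k,(o+t*r).round(1),"depth->",(o+z_*r).round(1))
E
```

```text
d [546.6   0.   60. ] depth-> [ 5.466e+02 -1.000e-01  5.910e+01]
c [6.148e+02 5.000e-01 6.000e+01] depth-> [6.15e+02 2.00e-01 5.87e+01]
b [547.7 -68.5  60. ] depth-> [547.7 -69.2  58.3]
a [614.8 -67.6  60. ] depth-> [615.  -67.9  59.2]
TL [484. 141.  60.] depth-> [472.1 154.2   1.7]
TR [674.2 142.8  60. ] depth-> [696.2 156.1   2. ]
BL [ 486.6 -109.9   60. ] depth-> [ 474.9 -142.2    0.9]
BR [ 681.3 -106.2   60. ] depth-> [597.2   5.7 269.7]
```

>>> {"api": "play_rows", "payload": {
  "motion": [0,0,0,0.025,-0.002,-0.001,1,0,0,0,0.025,-0.002,-0.001,1,0,0,0,0.025,-0.002,-0.001,1,0,0,0,0.025,0,0,1,0,0,0,0.025,0,0,1,0,0,0,0.01,0,0,1,0,0,0,0,0,0,1],
  "newtons": 20
}}

```text
clock: 1.9
eef_pos: [547.9, -6.3, 67.3]
eef_rot: [-0.058, 1.567, -0.058]
wrist_force: [-0.6, 0.3, 0.0]
finger_gap: 41.2
```

>>> {"api": "play_rows", "payload": {
  "motion": [0,0,0,0,0,0,1,0,0,0,0,0,0,1,0,0,0,0,0,0,1,0,0,0,0,0,0,1,0,0,0,0,0,0,1,0,0,0,0.003,0,0,1,0,0,0,0.003,0,0,1,0,0,0,0,0,0,1]
}}

```text
clock: 2.7
eef_pos: [550.1, -6.3, 65.3]
eef_rot: [-0.068, 1.561, -0.068]
wrist_force: [0.4, -0.6, -0.2]
finger_gap: 0.7
```

>>> {"api": "play_rows", "payload": {
  "motion": [0,0,0,0.004,0,-0.002,1,0,0,0,0.003,0,0,1,0,0,0,0.002,0,0,1]
}}

```text
clock: 3.0
eef_pos: [548.2, -6.4, 57.9]
eef_rot: [-0.08, 1.561, -0.08]
wrist_force: [-21.7, 0.6, 49.7]
finger_gap: 0.5
```

>>> {"api": "play_rows", "payload": {
  "motion": [0,0,0,0.002,0,0,1]
}}

```text
clock: 3.1
eef_pos: [548.2, -6.4, 58.1]
eef_rot: [-0.092, 1.56, -0.091]
wrist_force: [-15.8, 0.9, 33.3]
finger_gap: 0.7
```

>>> {"api": "play_rows", "payload": {
  "motion": [0,0,0,0.002,0,0,1]
}}

```text
clock: 3.2
eef_pos: [548.1, -6.4, 58.1]
eef_rot: [-0.102, 1.56, -0.102]
wrist_force: [-14.4, 0.6, 28.2]
finger_gap: 0.2
```

>>> {"api": "play_rows", "payload": {
  "motion": [0,0,0,0.002,0,0,1]
}}

```text
clock: 3.3
eef_pos: [548.1, -6.4, 58.1]
eef_rot: [-0.109, 1.56, -0.109]
wrist_force: [-15.0, 0.5, 28.2]
finger_gap: 0.6
```

Cover d is rigid: it stops at z = 58 under about 30 N. I'll try c next.

>>> {"api": "play_rows", "payload": {
  "motion": [0,0,0,-0.012,0,0,1,0,0,0,0,0,0.022,1,0,0,0,0,0,0.022,1,0,0,0,0,0,0.022,1,0,0,0,0,0,0,1]
}}

```text
clock: 3.8
eef_pos: [616.1, -6.3, 72.8]
eef_rot: [-0.102, 1.558, -0.101]
wrist_force: [-0.3, -0.6, 0.3]
finger_gap: 0.5
```

>>> {"api": "play_rows", "payload": {
  "motion": [0,0,0,0.006,0,-0.002,1,0,0,0,0.004,0,0,1,0,0,0,0.003,0,0,1]
}}

```text
clock: 4.1
eef_pos: [612.5, -6.3, 58.3]
eef_rot: [-0.112, 1.559, -0.112]
wrist_force: [0.2, 0.1, 0.3]
finger_gap: 0.2
```

>>> {"api": "play_rows", "payload": {
  "motion": [0,0,0,0.003,0,0,1]
}}

```text
clock: 4.2
eef_pos: [612.7, -6.3, 57.9]
eef_rot: [-0.108, 1.558, -0.107]
wrist_force: [-21.6, 0.8, 53.6]
finger_gap: 0.5
```

>>> {"api": "play_rows", "payload": {
  "motion": [0,0,0,0.003,0,0,1]
}}

```text
clock: 4.3
eef_pos: [612.6, -6.3, 58.1]
eef_rot: [-0.111, 1.556, -0.11]
wrist_force: [-18.3, 1.9, 36.8]
finger_gap: 0.3
```

>>> {"api": "play_rows", "payload": {
  "motion": [0,0,0,0.002,0,0,1]
}}

```text
clock: 4.4
eef_pos: [612.6, -6.3, 58.3]
eef_rot: [-0.11, 1.555, -0.109]
wrist_force: [-6.7, 0.4, 12.8]
finger_gap: 0.0
```

Cover c is rigid too. On to a.

>>> {"api": "play_rows", "payload": {
  "motion": [0,0,0,-0.012,0,0,1,0,0,0,0,-0.021,0,1,0,0,0,0,-0.021,0,1,0,0,0,0,-0.02,0,1,0,0,0,0,0,0,1]
}}

```text
clock: 4.9
eef_pos: [611.4, -69.5, 73.4]
eef_rot: [-0.116, 1.553, -0.113]
wrist_force: [-0.5, 0.1, 0.4]
finger_gap: 0.6
```

>>> {"api": "play_rows", "payload": {
  "motion": [0,0,0,0.005,0,0,1,0,0,0,0.004,0,0,1,0,0,0,0.002,0,0,1]
}}

```text
clock: 5.2
eef_pos: [611.3, -68.1, 62.1]
eef_rot: [-0.1, 1.553, -0.097]
wrist_force: [0.5, -0.3, 0.4]
finger_gap: 0.5
```

>>> {"api": "play_rows", "payload": {
  "motion": [0,0,0,0.003,0,0,1]
}}

```text
clock: 5.3
eef_pos: [611.3, -67.4, 58.7]
eef_rot: [-0.096, 1.553, -0.093]
wrist_force: [0.4, 0.3, -0.1]
finger_gap: 0.0
```

>>> {"api": "play_rows", "payload": {
  "motion": [0,0,0,0.003,0,0,1]
}}

```text
clock: 5.4
eef_pos: [611.5, -67.3, 57.9]
eef_rot: [-0.142, 1.553, -0.137]
wrist_force: [-26.1, -2.0, 52.8]
finger_gap: 0.7
```

>>> {"api": "play_rows", "payload": {
  "motion": [0,0,0,0.002,0,0,1]
}}

```text
clock: 5.5
eef_pos: [611.5, -67.3, 58.2]
eef_rot: [-0.187, 1.553, -0.182]
wrist_force: [-15.1, -1.2, 24.8]
finger_gap: 0.7
```

Cover a is rigid, which leaves b.

>>> {"api": "play_rows", "payload": {
  "motion": [0,0,0,-0.012,0,0,1,0,0,0,0,0,-0.021,1,0,0,0,0,0,-0.021,1,0,0,0,0,0,-0.021,1,0,0,0,0,0,0,1]
}}

```text
clock: 6.0
eef_pos: [546.8, -66.0, 70.4]
eef_rot: [-0.185, 1.551, -0.177]
wrist_force: [-0.3, -0.7, 0.8]
finger_gap: 0.5
```

>>> {"api": "play_rows", "payload": {
  "motion": [0,0,0,0.005,0,0,1,0,0,0,0.004,0,0,1,0,0,0,0.002,0,0,1]
}}

```text
clock: 6.3
eef_pos: [549.1, -65.7, 59.3]
eef_rot: [-0.181, 1.549, -0.173]
wrist_force: [0.2, -0.3, 0.2]
finger_gap: 0.4
```

>>> {"api": "play_rows", "payload": {
  "motion": [0,0,0,0.003,0,0,1]
}}

```text
clock: 6.4
eef_pos: [549.5, -65.6, 56.0]
eef_rot: [-0.18, 1.549, -0.172]
wrist_force: [-4.0, 0.0, 5.7]
finger_gap: 0.2
```

>>> {"api": "play_rows", "payload": {
  "motion": [0,0,0,0.003,0,0,1]
}}

```text
clock: 6.5
eef_pos: [549.7, -65.6, 52.8]
eef_rot: [-0.182, 1.55, -0.174]
wrist_force: [-3.3, 0.8, 5.0]
finger_gap: 0.6
```

>>> {"api": "play_rows", "payload": {
  "motion": [0,0,0,0.002,0,0,1]
}}

```text
clock: 6.6
eef_pos: [550.3, -65.7, 51.7]
eef_rot: [-0.183, 1.549, -0.175]
wrist_force: [-13.6, 2.6, 34.3]
finger_gap: 0.6
```

Cover b gave and bottomed out at z ≈ 51.7. I'll hold it briefly, then lift off.

>>> {"api": "play_rows", "payload": {
  "motion": [0,0,0,0.001,0,0,1,0,0,0,0.001,0,0,1,0,0,0,-0.015,0,0,1,0,0,0,-0.03,0,0,1,0,0,0,-0.03,0,0,1,0,0,0,-0.03,0,0,1,0,0,0,-0.03,0,0,1,0,0,0,0,0,0,1]
}}

```text
clock: 7.4
eef_pos: [548.5, -65.0, 190.4]
eef_rot: [-0.199, 1.553, -0.19]
wrist_force: [-0.2, -0.7, -1.0]
finger_gap: 0.3
```

```bash
python3 - <<'E'
from cell import *
import cv2
s=read_state();print(s["clock"],s["eef_pos"],s["wrist_force"])
im,d=camera("side");cv2.imwrite("pics/side1.png",cv2.resize(im[120:360,180:500],None,fx=2.4,fy=2.4))
im,d=camera("scene");cv2.imwrite("pics/scene1.png",im)
E
```

```text
7.4 [548.53827898 -65.03788703 190.36572218] [-0.17744635 -0.6783379  -0.95420024]
```

View pics/side1.png

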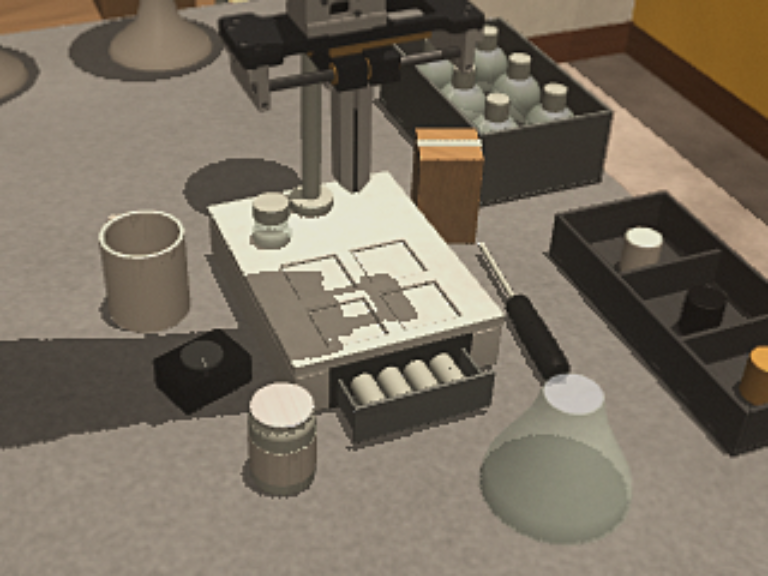

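View pics/scene1.png

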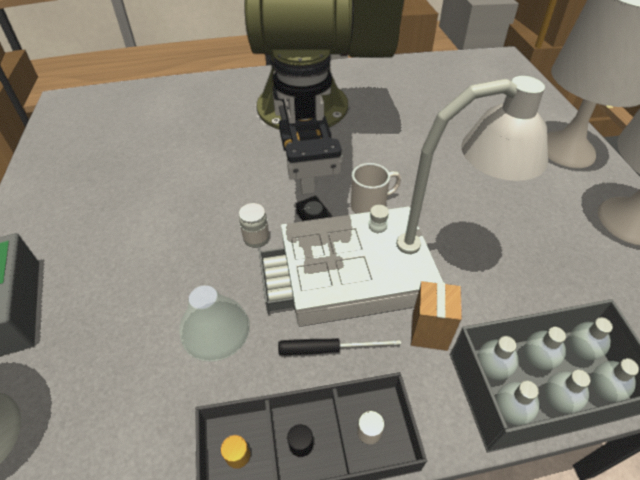

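The side view shows the tray standing out with its batteries showing (around pixel 415, 390). The scene view shows it at about (277, 278), with the loose things where they were and the gripper well clear. Handing in.

```bash
python3 - <<'E'
from cell import *
print(sign_off())
E
```

```text
the job is handed in; nothing more can be done
None
```

The battery tray is standing out, and I handed the job in at about 7.4 s of the 48 s allowed.

- **Finding the catch:** I felt the covers with shut fingertips in the order d, c, a, b. Covers d, c and a stopped dead at z ≈ 58 mm under contact forces of up to about 54 N on the wrist. Cover b gave at about 5 N and bottomed out at z ≈ 51.7 mm, so b was the catch.
- **Last checks:** After I lifted off to z = 190 mm, both camera pictures showed the tray out and the wrist force was about zero. By eye the loose things had not moved from where they stood in the first pictures; I did not re-measure them. No check failed or disagreed.

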